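# Share out a multipack of drink cartons between two caddies

## Robot

A 6-joint arm with a two-finger parallel gripper is mounted at the origin on a cart in front of the work surface, level with it; the furniture and walls round the work are solid. World frame = base frame: x ahead of the robot, y to its left, z up, the work surface at z = 0. Lengths are in m, angles in rad, forces in N, time in s.
With the tool pointing down it reaches from about 0.35 to 0.975 m from the base axis. Payload 4.9 kg.
Tool frame: the origin (TCP) lies between the finger pads; the fingertips stand 25 mm ahead of it and the grasp point (between the pads) lies 6 mm ahead of it (manip.tcp_to_tips is the z of the fingertips in the tool frame, in m); z points along the fingers, y is the line along which they close (so a half turn about z gives the same grasp; the last joint's range is limited). The gripper opens to 85 mm and grips with 20 to 120 N. Pads are 22 mm wide; open, the fingers measure 114 mm over their backs; the gripper's body (76 mm by 85 mm) begins 54 mm behind the grasp point. The pads swing forward as they close: fully open they stand 13 mm farther back than shut.
Start: joints at [-1.237, 0.053, 1.613, -0, 1.476, -0.119], TCP at [0.273, -0.562, 0.256] pointing down, gripper open.
Joint ranges: [-3.01, 3.01], [-1.01, 2.22], [0.06, 2.58], [-1.02, 4.17], [0.09, 2.62], [-3.14, 3.14]. Speed limits (rad/s): [2.57, 2.57, 3.14, 3.14, 3.14, 3.14].

## Interface

Orientations are given as a unit quaternion [w, x, y, z].
In Python, from plant import manip gives the robot as it stands. The module is installed in compiled form; this text tells all that it offers.
- The arm moves only by the tool arm_command, never from a script. Its argument "moves" is a list of rows, each a list of 3 entries, a list of its own where there are three numbers: the opening, from -1 (shut) to 1 (fully open), then the shift along the tool's x, y, z in units of 0.15 m (1.0 is 0.15 m), then the turn about the tool's z in units of 2 pi rad (1.0 is 2 pi rad). A call has 1 to 20 rows; each row is the pose to reach, as a shift and turn from the pose commanded when the call began, along the tool's axes at that moment, turning the shorter way round; what a row does not reach only later rows make up. A row lasts 1/12 s, in which the tool goes at most 41.7 mm and 7.16 degrees, less where a joint would pass 70% of its speed; a pose out of reach is approached as far as the arm can. A call with a number of a shift or a turn outside -1 to 1 is refused whole. A call with a gripper value outside its range is refused whole. The fingers move at their own pace and stop on an object; the grip force is fixed at half the most. Time passes only in rows, so rows that repeat a pose let the fingers close. It gives the time, the measured TCP pose, the force, the opening and the grip force at its end, in the units of the state.
- manip.state(): the state, without advancing time (a new reading comes with each control period).
- manip.grab_frame(name): name is "scene" or "top" or "wrist"; returns a dict with "frame" (420x560x3 uint8, red, green, blue), "fx", "fy", "cx", "cy" (pixels), "R" (3x3) and "t" (3): a world point X has camera coordinates R X + t. Camera axes: x right, y down, z forward; pixel columns grow to the right and rows downward; lengths in m; the calibration is good to about 2 mm. A picture is of the moment at which its call begins. There is no depth.
- manip.job_done(): hands the job in; it is judged then, once.
Trained networks look in a picture, given as the dict that the camera call returned (one of the last four; its "shot" number tells which), for a name from the list of things; names that differ only in an ending like _2 or _b are one class to them, and where a whole thing is asked for, a point or a joint stands for the part that bears it (a point fixed in the world has none). Each returns a list of dicts, best first, with "confidence" (0 to 1); they miss things now and then, are a little off and sometimes report something else, mostly with a low value. They report only what shows in the picture. A call takes as long as a camera call. They do not tell look-alikes from the thing itself.
- manip.search_frame(picture, target): "extent" ([left, top, right, bottom] in pixels, round what is visible of it).
The state is a dict: "time": time; "joint_pos": joint angles; "joint_vel": joint speeds; "joint_efforts": joint torques, N m; "tool_pos": TCP position; "tool_rot": TCP orientation; "contact_force": force on the tool from outside, world axes, zero at the start; "ft_torque": the same for the moment, N m; "gripper_width": opening from 0.0 (shut) to 1.0 (fully open); "grasp_force": force on a finger pad.
Only numpy, scipy, OpenCV 4.12 (cv2) and the standard library are available. Lean on these libraries where they do the work, as an engineer would, in place of code of your own. Each camera call takes 0.05 s, during which the arm holds its last target. There are 200 camera calls.

## Task

One drink carton of the multipack already stands in one of the two wooden caddies: carry on sharing out the other three, one to each caddy in turn and never two running to the same caddy, until each caddy holds two, one in each bay. Keep the cartons upright and lower each one right down onto the bay's floor before letting go; you may stand a carton on the worktop to take hold of it another way. Leave the honey jar and the pepper mill where they are.

Things in the scene. Friction and masses are not known exactly. Their poses are not given: they have to be found in the camera images.
- carton_1: one of four identical drink cartons, upright box 40 mm (its x) by 62 mm (its y) by 104 mm high, cream paper with a grey band near the foot, straw on one wide face; about 0.17 to 0.34 kg. Origin: centre of its underside; z up. At the start three stand in the multipack tray (carton_1 to 3) and carton_4 in a bay of caddy_a
- carton_2: one of four identical drink cartons, upright box 40 mm (its x) by 62 mm (its y) by 104 mm high, cream paper with a grey band near the foot, straw on one wide face; about 0.17 to 0.34 kg. Origin: centre of its underside; z up. At the start three stand in the multipack tray (carton_1 to 3) and carton_4 in a bay of caddy_a
- carton_3: one of four identical drink cartons, upright box 40 mm (its x) by 62 mm (its y) by 104 mm high, cream paper with a grey band near the foot, straw on one wide face; about 0.17 to 0.34 kg. Origin: centre of its underside; z up. At the start three stand in the multipack tray (carton_1 to 3) and carton_4 in a bay of caddy_a
- carton_4: one of four identical drink cartons, upright box 40 mm (its x) by 62 mm (its y) by 104 mm high, cream paper with a grey band near the foot, straw on one wide face; about 0.17 to 0.34 kg. Origin: centre of its underside; z up. At the start three stand in the multipack tray (carton_1 to 3) and carton_4 in a bay of caddy_a
- multipack: open cardboard tray, fixed, 74 mm (its x) by 178 mm (its y), floor 3 mm thick, sides up to 36 mm high. Three cartons stand in a row along its y, their own x along it, 42 mm centre to centre (2 mm gaps), so beside a neighbour only the narrow sides (62 mm apart, along the tray's x) can be gripped. Origin: centre of the underside; x points away from the robot, within 0.35 rad
- caddy_a: light wooden caddy, fixed to the spot, 64 mm (its x) by 173 mm (its y), with two bays side by side along y. Three partitions 7 mm thick, 118 mm high (both ends and middle) close the bays' sides; the -x and +x faces are open above 25 mm rails. Origin: centre of the underside, on the worktop; x points away from the robot, within 0.35 rad of world x
- caddy_b: light wooden caddy, fixed to the spot, 64 mm (its x) by 173 mm (its y), with two bays side by side along y. Three partitions 7 mm thick, 118 mm high (both ends and middle) close the bays' sides; the -x and +x faces are open above 25 mm rails. Origin: centre of the underside, on the worktop; x points away from the robot, within 0.35 rad of world x
- caddy_a_bay0 (a point): centre of the floor of caddy_a's bay on its +y side, 9 mm above the worktop, axes as the caddy's. The bay is 76 mm wide (y), 52 mm deep (x): a carton stands in it with its 62 mm side along y, its origin at this point and its top 5 mm below the partitions', so fingers fit only at its wide faces, not at its narrow sides
- caddy_a_bay1 (a point): centre of the floor of caddy_a's bay on its -y side, 9 mm above the worktop, axes as the caddy's. The bay is 76 mm wide (y), 52 mm deep (x): a carton stands in it with its 62 mm side along y, its origin at this point and its top 5 mm below the partitions', so fingers fit only at its wide faces, not at its narrow sides
- caddy_b_bay0 (a point): centre of the floor of caddy_b's bay on its +y side, 9 mm above the worktop, axes as the caddy's. The bay is 76 mm wide (y), 52 mm deep (x): a carton stands in it with its 62 mm side along y, its origin at this point and its top 5 mm below the partitions', so fingers fit only at its wide faces, not at its narrow sides
- caddy_b_bay1 (a point): centre of the floor of caddy_b's bay on its -y side, 9 mm above the worktop, axes as the caddy's. The bay is 76 mm wide (y), 52 mm deep (x): a carton stands in it with its 62 mm side along y, its origin at this point and its top 5 mm below the partitions', so fingers fit only at its wide faces, not at its narrow sides
- honey_jar: bystander: glass honey jar with a dark green lid, 64 x 68 x 84 mm, behind the work on the left; origin at the centre of its underside
- pepper_mill: bystander: dark wooden pepper mill, 58 mm across, 170 mm high, behind the work on the right; origin at the centre of its underside
Not all that is in view belongs to the job. Leave any turquoise look-alike of the carton_1 alone.

How it is judged:
By the outcome, as a careful person would: the job done as asked, in the order asked, and still so for the second after the job is handed in, with the robot touching nothing.
It also fails if it takes over 72 s, if anything falls off the work surface, if the arm or the gripper's body presses on something with over 40 N, if the wrist force passes 120 N, or if a joint passes its speed limit or range.

## Working session

There is one attempt and no reset: what is moved stays moved. The work goes in short steps, Python scripts to look and compute and a tool call to move; the robot and the scene stay as the last step left them, time stands still between calls to the robot, and variables do not carry over. Pictures are saved under pics/ and viewed, at most 10 in all, crops included, and the job is handed in when it is done.

Besides the shell and the picture viewer there is one more tool, called after ">>>" in YAML: its name, and indented under it one key for each argument. arm_command: Moves the arm, as the interface text tells. Shifts and turns lie within -1 to 1; 1 stands for 0.15 m of shift or 2 pi rad of turn. Its arguments: {"type":"object","properties":{"moves":{"type":"array"}},"required":["moves"]}

```bash
mkdir -p pics; ls; python3 - <<'E'
from plant import manip
import cv2,numpy as np
s=manip.state();print({k:np.round(v,3).tolist() for k,v in s.items()}, manip.tcp_to_tips)
np.set_printoptions(precision=4,suppress=True)
for n in("scene","top"):
    f=manip.grab_frame(n);cv2.imwrite(f"pics/{n}0.png",f["frame"][:,:,::-1])
    print(n,f["fx"],f["cx"],f["cy"],np.array(f["R"]).tolist(),f["t"])
    for t in("carton_1","multipack","caddy_a","honey_jar","pepper_mill"):
        print(t,[(np.round(d["extent"]).tolist(),round(d["confidence"],2)) for d in manip.search_frame(f,t)])
E
```

```text
pics
{'time': 0.0, 'joint_pos': [-1.237, 0.053, 1.614, 0.0, 1.476, -0.119], 'joint_vel': [0.0, 0.002, 0.001, 0.001, 0.0, -0.002], 'joint_efforts': [-0.001, -39.368, -37.018, -0.0, 0.007, 0.0], 'tool_pos': [0.273, -0.561, 0.255], 'tool_rot': [-0.001, 0.974, 0.224, -0.0], 'contact_force': [0.696, -0.389, -0.788], 'ft_torque': [0.019, 0.006, -0.046], 'grasp_force': 0.0, 'gripper_width': 0.997} 0.025
scene 478.03032728284546 280.8315432124932 205.80922312896948 [[-0.7938160739479634, -0.6081559207067756, 0.0015546225056418297], [-0.4569801766726001, 0.5947982209341417, -0.6613502812442579], [0.4012794024992069, -0.5257009154289858, -0.750075588622244]] [0.3996 0.2464 1.2541]
carton_1 [([203.0, 247.0, 235.0, 297.0], 0.94), ([219.0, 238.0, 244.0, 283.0], 0.93), ([232.0, 232.0, 258.0, 273.0], 0.89), ([243.0, 277.0, 277.0, 322.0], 0.89), ([276.0, 251.0, 302.0, 294.0], 0.71), ([255.0, 174.0, 282.0, 210.0], 0.61), ([247.0, 158.0, 305.0, 220.0], 0.33), ([287.0, 104.0, 299.0, 149.0], 0.28)]
multipack [([191.0, 259.0, 265.0, 306.0], 0.63)]
caddy_a [([306.0, 116.0, 355.0, 177.0], 0.98), ([250.0, 1
[... 262 characters left out ...]
72324980251848, -0.002259366448530549, -0.07431177662861489], [0.0743197364494252, -0.0036708252109345814, -0.997227708107009]] [-0.0044  0.5166  1.4345]
carton_1 [([181.0, 259.0, 203.0, 280.0], 0.96), ([179.0, 215.0, 196.0, 239.0], 0.83), ([220.0, 262.0, 236.0, 285.0], 0.77), ([208.0, 219.0, 231.0, 245.0], 0.76), ([195.0, 221.0, 210.0, 236.0], 0.71), ([277.0, 197.0, 299.0, 214.0], 0.58)]
multipack [([172.0, 213.0, 228.0, 244.0], 0.8)]
caddy_a [([274.0, 190.0, 329.0, 216.0], 0.94), ([350.0, 202.0, 414.0, 226.0], 0.94), ([208.0, 221.0, 230.0, 245.0], 0.27), ([365.0, 156.0, 389.0, 181.0], 0.17)]
honey_jar [([185.0, 147.0, 211.0, 173.0], 0.89)]
pepper_mill [([368.0, 154.0, 392.0, 182.0], 0.84)]
```

```bash
python3 - <<'E'
import cv2
a=cv2.imread("pics/scene0.png")[90:340,140:400];b=cv2.imread("pics/top0.png")[140:310,160:430]
cv2.imwrite("pics/scene0c.png",cv2.resize(a,None,fx=2.4,fy=2.4,interpolation=cv2.INTER_CUBIC)[:600]);cv2.imwrite("pics/top0c.png",cv2.resize(b,(800,504),interpolation=cv2.INTER_CUBIC))
E
```

```text
(no output)
```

View pics/scene0c.png

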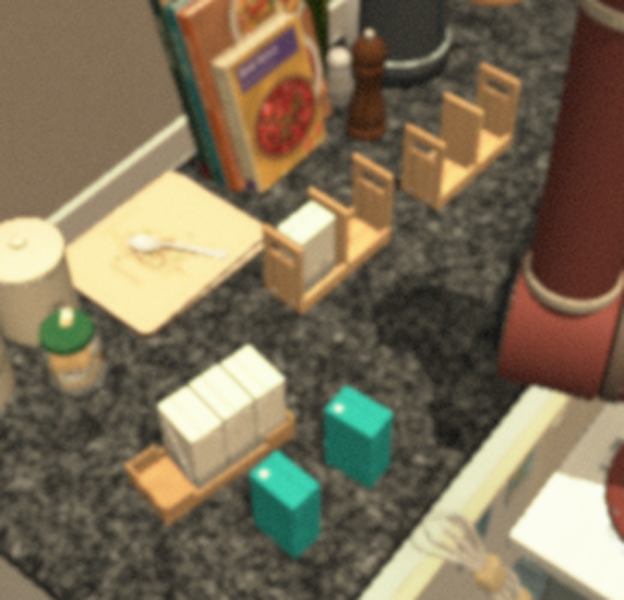

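View pics/top0c.png

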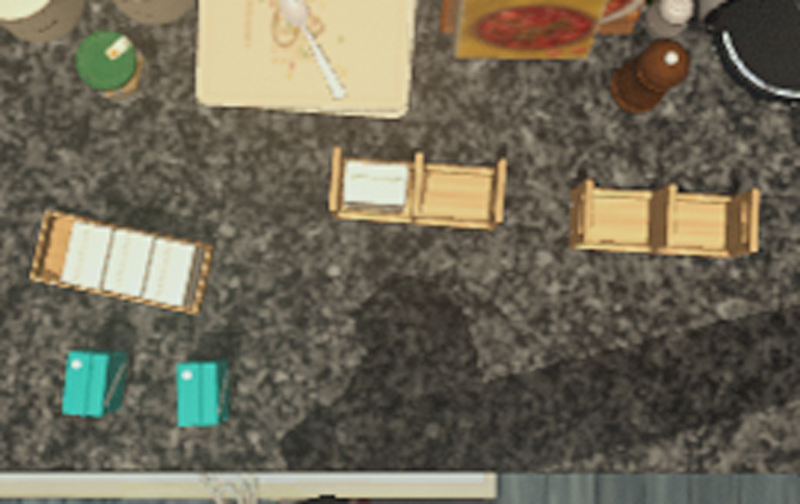

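The pictures show the tray (top px ~200,228) with three cream cartons and its free slot at the +y end. caddy_a (top px ~302,203) has carton_4 in its +y bay, and caddy_b is the empty one (top px ~382,214). The two turquoise boxes (top px ~191,269 and ~228,273) are look-alikes, so I'll leave them alone. The order is therefore caddy_b, then caddy_a bay1, then caddy_b.

Next I'll fit box models to the silhouettes.

```bash
cat > h.py <<'E'
import numpy as np,cv2
from scipy.optimize import minimize
from plant import manip
S=4
def box(cx,cy,sx,sy,z0,z1): return np.array([[cx+a*sx/2,cy+b*sy/2,z] for a in(-1,1) for b in(-1,1) for z in(z0,z1)])
CAD=[box(0,y,.064,.007,0,.118) for y in(-.083,0,.083)]+[box(0,0,.064,.173,0,.009)]+[box(s*.029,0,.006,.173,0,.025) for s in(-1,1)]
BAY=lambda s:[box(0,s*.0415,.040,.062,.009,.113)]
TRI=[box(0,0,.062,.124,.003,.107)]
ONE=[box(0,0,.062,.040,.003,.107)]
TRAY=[box(0,0,.074,.178,0,.036)]
def proj(f,P): 
    c=P@np.array(f["R"]).T+np.array(f["t"]); return np.c_[f["fx"]*c[:,0]/c[:,2]+f["cx"],f["fy"]*c[:,1]/c[:,2]+f["cy"]]
def world(p,P):
    c,s=np.cos(p[2]),np.sin(p[2]); return P@np.array([[c,-s,0],[s,c,0],[0,0,1]]).T+[p[0],p[1],0]
def sil(f,p,boxes):
    m=np.zeros((420*S,560*S),np.uint8)
    for b in boxes:
        h=cv2.convexHull(proj(f,world(p,b)).astype(np.float32))
        cv2.fillConvexPoly(m,np.round(((h+.5)*S-.5)*16).astype(np.int32),255,shift=4)
    return cv2.resize(m,(560,420),interpolation=cv2.INTER_AREA)/255.
def hsv(f): return cv2.cvtColor(np.ascontiguousarray(f["frame"]),cv2.COLOR_RGB2HSV).astype(int)
def white(f): h=hsv(f); return ((h[...,2]>135)&(h[...,1]<70)).astype(float)
def wood(f): h=hsv(f); return ((h[...,2]>85)&(h[...,1]>75)&(h[...,0]>5)&(h[...,0]<28)).astype(float)
def both(f): return np.maximum(white(f),wood(f))
def fit(views,boxes,mask,p0,roi=.05,excl=()):
    """excl: (boxes) regions ignored"""
    data=[]
    for f in views:
        r=cv2.dilate((sil(f,p0,boxes)>.1).astype(np.uint8),np.ones((3,3)),iterations=max(3,int(roi*f["fx"]/np.linalg.norm(np.array(f["R"])@[p0[0],p0[1],.05]+f["t"]))))
        data.append((f,mask(f)*r))
    def cost(q):
        p=np.array([q[0],q[1],q[2]]); t=0
        for f,m in data:
            s=sil(f,p,boxes); t+=np.abs(s-m).sum()/s.sum()
        return t
    best=None
    sim=lambda p,d,a:np.array([p,p+[d,0,0],p+[0,d,0],p+[0,0,a]])
    p=np.array(p0,float)
    for d,a in((.015,.1),(.005,.04),(.002,-.02)):
        r=minimize(cost,p,method="Nelder-Mead",options=dict(initial_simplex=sim(p,d,a),xatol=1e-4,fatol=1e-5,maxiter=150)); p=r.x
    return p,r.fun/len(data)
def ground(f,u,v,z):
    R,t=np.array(f["R"]),np.array(f["t"]); d=R.T@[(u-f["cx"])/f["fx"],(v-f["cy"])/f["fy"],1]; o=-R.T@t
    return o+d*(z-o[2])/d[2]
E
python3 - <<'E'
from h import *
np.set_printoptions(precision=4,suppress=True)
F=[manip.grab_frame(n) for n in("top","scene")]
T=F[0]
w=manip.grab_frame("wrist");print("wrist cam centre",-np.array(w["R"]).T@w["t"],w["R"][2],w["fx"])
g=dict(tri=(TRI,white,ground(T,203,229,.107)),a=(CAD+BAY(1),both,ground(T,302,205,.06)),b=(CAD,wood,ground(T,383,215,.06)))
for k,(b,m,p) in g.items():
    p0=[p[0],p[1],-.15 if k=="tri" else -.05]
    print(k,np.round(p0,3),"both",*fit(F,b,m,p0),"top",*fit(F[:1],b,m,p0),"scene",*fit(F[1:],b,m,p0))
E
```

```text
wrist cam centre [ 0.3423 -0.5276  0.3734] [-0.2712 -0.1304 -0.9537] 358.0016486701858
tri [ 0.46   0.258 -0.15 ] both [ 0.4626  0.2594 -0.1976] 0.3273773869602063 top [ 0.4626  0.2623 -0.2   ] 0.1463001578778682 scene [ 0.47    0.2541 -0.1787] 0.4829352011796141
a [ 0.536 -0.037 -0.05 ] both [ 0.5412 -0.0312 -0.0697] 0.4406339919200509 top [ 0.5411 -0.0313 -0.0722] 0.2439455283846049 scene [ 0.5413 -0.0291 -0.088 ] 0.6303780612216352
b [ 0.506 -0.286 -0.05 ] both [ 0.5105 -0.285  -0.059 ] 0.16196162388762056 top [ 0.5102 -0.285  -0.0568] 0.03767549265445479 scene [ 0.5127 -0.2844 -0.075 ] 0.27518334182559323
```

```bash
cat >> h.py <<'E'
def pose():
    s=manip.state();w,x,y,z=s["tool_rot"]; return np.array([*s["tool_pos"],np.arctan2(2*(x*y+w*z),1-2*(y*y+z*z))])
def plan(wps,p=None,dec=2,grip=1,extra=1):
    """waypoints (x,y,z,yaw[,grip]) -> calls: shift, turn, rows"""
    p=pose() if p is None else np.array(p,float); print("from",np.round(p,4))
    for w in wps:
        w=np.array(w,float)
        while True:
            dy=(w[3]-p[3]+np.pi)%(2*np.pi)-np.pi
            c,s=np.cos(p[3]),np.sin(p[3]); d=w[:3]-p[:3]
            t=np.array([c*d[0]+s*d[1], s*d[0]-c*d[1], -d[2]])/.15
            k=max(1,np.abs(t).max()); k=int(np.ceil(k-1e-2)); 
            u=np.clip(np.round(t/k,dec),-1,1); r=np.round(-dy/k/(2*np.pi),max(dec,3))
            n=int(np.ceil(max(np.linalg.norm(u)*.15/.0417,abs(r)*360/7.16)))
            print("shift",u.tolist(),"turn",r,"rows",n, "of",k)
            x=u*.15; p[:3]+=[c*x[0]+s*x[1],s*x[0]-c*x[1],-x[2]]; p[3]-=r*2*np.pi
            if k==1: break
        print("  ->",np.round(p,4))
E
python3 -c "
from h import *
plan([(.50,-.26,.30,1.37),(.53,-.01,.3,1.37),(.46,.28,.30,1.37)])"
```

```text
from [ 0.2734 -0.562   0.2563  0.4528]
shift [0.75, -0.38, -0.1] turn -0.049 rows 4 of 3
shift [0.83, -0.14, -0.1] turn -0.048 rows 4 of 2
shift [0.83, 0.11, -0.09] turn -0.049 rows 4 of 1
  -> [ 0.5004 -0.2598  0.2998  1.3701]
shift [0.84, -0.07, -0.0] turn 0.0 rows 4 of 2
shift [0.83, -0.07, -0.0] turn 0.0 rows 3 of 1
  -> [ 0.5297 -0.0101  0.2998  1.3701]
shift [0.9, -0.42, -0.0] turn 0.0 rows 4 of 2
shift [0.9, -0.42, -0.0] turn 0.0 rows 4 of 1
  -> [0.4601 0.2796 0.2998 1.3701]
```

>>> arm_command:
  moves:
    - [1,[0.75,-0.38,-0.1],-0.049]
    - [1,[0.75,-0.38,-0.1],-0.049]
    - [1,[0.75,-0.38,-0.1],-0.049]
    - [1,[0.75,-0.38,-0.1],-0.049]

```text
time: 1.08
tool_pos: [0.3531, -0.4575, 0.2727]
tool_rot: [0.0, 0.927, 0.375, 0.001]
contact_force: [0.1, -1.1, -0.1]
gripper_width: 0.996
grasp_force: 0.0
```

>>> arm_command:
  moves:
    - [1,[0.83,-0.14,-0.1],-0.048]
    - [1,[0.83,-0.14,-0.1],-0.048]
    - [1,[0.83,-0.14,-0.1],-0.048]
    - [1,[0.83,-0.14,-0.1],-0.048]

```text
time: 1.42
tool_pos: [0.4287, -0.3563, 0.2878]
tool_rot: [0.001, 0.86, 0.51, 0.002]
contact_force: [-0.3, -0.3, 1.2]
gripper_width: 0.998
grasp_force: 0.0
```

>>> arm_command:
  moves:
    - [1,[0.83,0.11,-0.09],-0.049]
    - [1,[0.83,0.11,-0.09],-0.049]
    - [1,[0.83,0.11,-0.09],-0.049]
    - [1,[0.83,0.11,-0.09],-0.049]
    - [1,[0.83,0.11,-0.09],-0.049]
    - [1,[0.83,0.11,-0.09],-0.049]
    - [1,[0.83,0.11,-0.09],-0.049]

```text
time: 2.0
tool_pos: [0.4997, -0.2609, 0.2994]
tool_rot: [-0.0, 0.775, 0.632, -0.0]
contact_force: [-0.9, -1.2, -0.7]
gripper_width: 1.001
grasp_force: 0.0
```

```bash
cat > snap.py <<'E'
import sys,pickle
from h import *
s=manip.state(); f=manip.grab_frame("wrist"); pickle.dump(f,open(f"{sys.argv[1]}.pkl","wb")); cv2.imwrite(f"pics/{sys.argv[1]}.png",f["frame"][:,:,::-1]); print(round(s["time"],2),np.round(pose(),4),np.abs(s["joint_vel"]).max())
E
python3 snap.py wb; python3 -c "
from h import *
plan([(.53,-.01,.3,1.37),(.46,.28,.30,1.37)])"
```

```text
2.0 [ 0.4996 -0.261   0.2994  1.3678] 0.010580078088491585
from [ 0.4996 -0.261   0.2994  1.3678]
shift [0.84, -0.07, -0.0] turn -0.0 rows 4 of 2
shift [0.84, -0.07, -0.0] turn -0.0 rows 4 of 1
  -> [ 0.5298 -0.0099  0.2994  1.3678]
shift [0.9, -0.42, -0.0] turn -0.0 rows 4 of 2
shift [0.9, -0.43, -0.0] turn -0.0 rows 4 of 1
  -> [0.4594 0.2803 0.2994 1.3678]
```

>>> arm_command:
  moves:
    - [1,[0.84,-0.07,0],0]
    - [1,[0.84,-0.07,0],0]
    - [1,[0.84,-0.07,0],0]
    - [1,[0.84,-0.07,0],0]

```text
time: 2.38
tool_pos: [0.5151, -0.1303, 0.2998]
tool_rot: [-0.001, 0.773, 0.634, 0.001]
contact_force: [0.8, -1.0, -0.1]
gripper_width: 0.997
grasp_force: 0.0
```

>>> arm_command:
  moves:
    - [1,[0.84,-0.07,0],0]
    - [1,[0.84,-0.07,0],0]
    - [1,[0.84,-0.07,0],0]
    - [1,[0.84,-0.07,0],0]
    - [1,[0.84,-0.07,0],0]
    - [1,[0.84,-0.07,0],0]

```text
time: 2.88
tool_pos: [0.53, -0.0099, 0.2996]
tool_rot: [0.0, 0.775, 0.632, -0.0]
contact_force: [-0.1, -0.4, -0.7]
gripper_width: 1.003
grasp_force: 0.0
```

```bash
python3 snap.py wa
```

```text
2.88 [ 0.53   -0.0103  0.2997  1.368 ] 0.023220802941183134
```

>>> arm_command:
  moves:
    - [1,[0.9,-0.42,0],0]
    - [1,[0.9,-0.42,0],0]
    - [1,[0.9,-0.42,0],0]
    - [1,[0.9,-0.42,0],0]

```text
time: 3.27
tool_pos: [0.4947, 0.1369, 0.2999]
tool_rot: [-0.0, 0.775, 0.632, 0.0]
contact_force: [-0.2, -0.2, -0.4]
gripper_width: 1.0
grasp_force: 0.0
```

>>> arm_command:
  moves:
    - [1,[0.9,-0.42,0],0]
    - [1,[0.9,-0.42,0],0]
    - [1,[0.9,-0.42,0],0]
    - [1,[0.9,-0.42,0],0]
    - [1,[0.9,-0.42,0],0]
    - [1,[0.9,-0.42,0],0]

```text
time: 3.77
tool_pos: [0.4609, 0.2804, 0.2996]
tool_rot: [0.0, 0.774, 0.633, -0.0]
contact_force: [-0.1, -0.8, -0.5]
gripper_width: 1.001
grasp_force: 0.0
```

```bash
python3 snap.py wt; python3 - <<'E'
from h import *
import pickle
np.set_printoptions(precision=4,suppress=True)
W={k:pickle.load(open(k+".pkl","rb")) for k in("wb","wa","wt")}
res={}
for k,v,b,m,p in(("tri","wt",TRI,white,[.4626,.2623,-.2]),("a","wa",CAD+BAY(1),both,[.5411,-.0313,-.072]),("b","wb",CAD,wood,[.5102,-.285,-.057])):
    r=fit([W[v]],b,m,p);res[k]=(v,b,r[0]);print(k,*r)
    if k!="tri":
        o="wa" if k=="b" else "wb"
out=[]
for k,(v,b,p) in res.items():
    im=np.ascontiguousarray(W[v]["frame"][:,:,::-1]); im=cv2.resize(im,None,fx=1,fy=1)
    for q in b: cv2.polylines(im,[np.round(cv2.convexHull(proj(W[v],world(p,q)).astype(np.float32))).astype(int)],1,(0,0,255),1)
    out.append(im)
cv2.imwrite("pics/ov.png",cv2.resize(np.vstack([np.hstack(out[:2]),np.hstack([out[2],out[2]*0])]),(800,600)))
E
```

```text
3.77 [0.4611 0.2798 0.2996 1.3685] 0.034297146991029225
tri [ 0.4597  0.26   -0.2017] 0.08086298599267165
a [ 0.5393 -0.0288 -0.072 ] 0.43147462633858763
b [ 0.5094 -0.2821 -0.0513] 0.26414560005953724
```

View pics/ov.png

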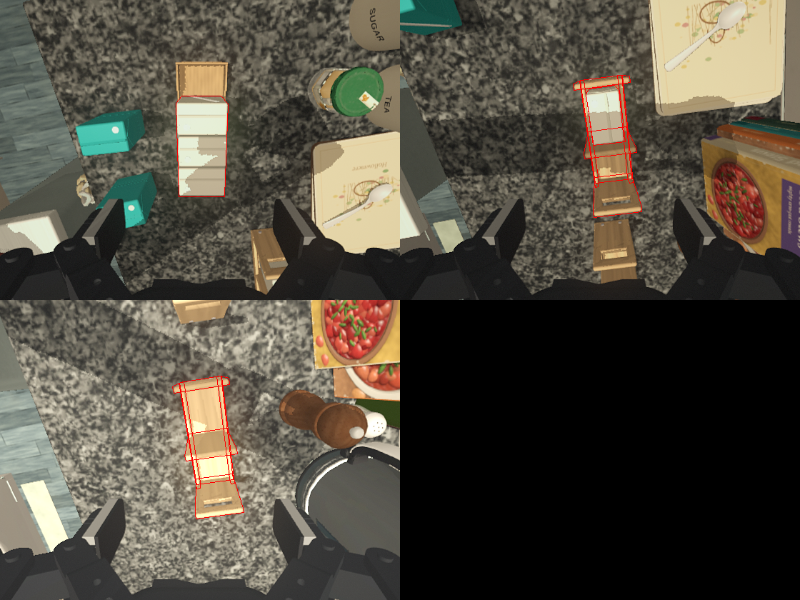

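The fits line up well in all three views: cartons at px (402,294) of the tray view, and caddies A and B outlined on their partitions. Next I'll take the middle carton by its narrow sides.

```bash
python3 -c "
from h import *
plan([(.4597,.26,.18,1.369),(.4597,.26,.079,1.369)],dec=3)
print('--');plan([(.4597,.26,.23,1.369),(.43,.12,.2,.66),(.42,.05,.12,-.05),(.42,.05,.0775,-.05)],p=(.4597,.26,.079,1.369))"
```

```text
from [0.4611 0.2798 0.2996 1.3685]
shift [-0.131, 0.017, 0.798] turn -0.0 rows 3 of 1
  -> [0.4597 0.26   0.1799 1.3685]
shift [0.0, 0.0, 0.673] turn -0.0 rows 3 of 1
  -> [0.4597 0.26   0.079  1.3685]
--
from [0.4597 0.26   0.079  1.369 ]
shift [0.0, 0.0, -1.0] turn -0.0 rows 4 of 1
  -> [0.4597 0.26   0.229  1.369 ]
shift [-0.95, -0.01, 0.19] turn 0.113 rows 6 of 1
  -> [0.4297 0.1207 0.2005 0.659 ]
shift [-0.34, 0.33, 0.54] turn 0.113 rows 6 of 1
  -> [ 0.4197  0.0503  0.1195 -0.051 ]
shift [0.0, 0.0, 0.28] turn -0.0 rows 2 of 1
  -> [ 0.4197  0.0503  0.0775 -0.051 ]
```

>>> arm_command:
  moves:
    - [1,[-0.131,0.017,0.798],0]
    - [1,[-0.131,0.017,0.798],0]
    - [1,[-0.131,0.017,0.798],0]
    - [1,[-0.131,0.017,0.798],0]
    - [1,[-0.131,0.017,0.798],0]

```text
time: 4.23
tool_pos: [0.4583, 0.259, 0.1781]
tool_rot: [-0.001, 0.775, 0.631, -0.003]
contact_force: [0.4, -0.4, 1.1]
gripper_width: 1.001
grasp_force: 0.0
```

>>> arm_command:
  moves:
    - [1,[0,0,0.3],0]
    - [1,[0,0,0.5],0]
    - [1,[0,0,0.673],0]
    - [1,[0,0,0.673],0]
    - [1,[0,0,0.673],0]
    - [-1,[0,0,0.673],0]
    - [-1,[0,0,0.673],0]
    - [-1,[0,0,0.673],0]
    - [-1,[0,0,0.673],0]
    - [-1,[0,0,0.673],0]
    - [-1,[0,0,0.673],0]
    - [-1,[0,0,0.673],0]
    - [-1,[0,0,0.673],0]

```text
time: 5.32
tool_pos: [0.4618, 0.2624, 0.0834]
tool_rot: [0.001, 0.774, 0.633, 0.003]
contact_force: [1.1, 0.5, 6.1]
gripper_width: 0.721
grasp_force: 66.7
```

>>> arm_command:
  moves:
    - [-1,[0,0,-0.3],0]
    - [-1,[0,0,-0.6],0]
    - [-1,[0,0,-1],0]
    - [-1,[0,0,-1],0]
    - [-1,[0,0,-1],0]
    - [-1,[0,0,-1],0]
    - [-1,[0,0,-1],0]

```text
time: 5.9
tool_pos: [0.4581, 0.261, 0.2277]
tool_rot: [-0.0, 0.774, 0.633, -0.001]
contact_force: [-1.3, 0.8, -3.4]
gripper_width: 0.714
grasp_force: 73.9
```

```bash
python3 snap.py l1; python3 -c "
from h import *
plan([(.43,.12,.2,.66),(.42,.05,.12,-.05)])"
```

```text
5.9 [0.4576 0.2608 0.2266 1.3702] 0.034229950637886405
from [0.4576 0.2608 0.2266 1.3702]
shift [-0.96, 0.01, 0.18] turn 0.113 rows 6 of 1
  -> [0.4304 0.1194 0.1996 0.6602]
shift [-0.34, 0.32, 0.53] turn 0.113 rows 6 of 1
  -> [ 0.4195  0.0502  0.1201 -0.0498]
```

View pics/l1.png

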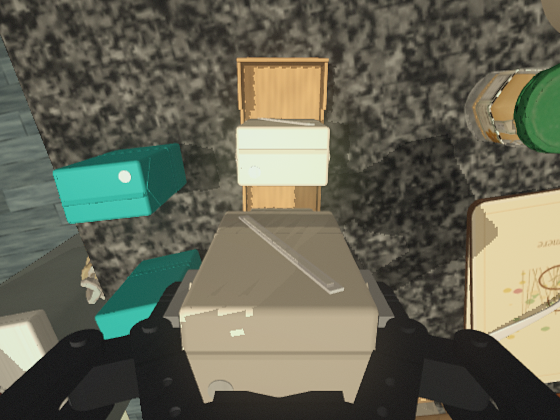

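The carton is held upright (px ~280,310) and its neighbour at px (283,155) is undisturbed. On to the regrasp spot.

>>> arm_command:
  moves:
    - [-1,[-0.96,0.01,0.18],0.113]
    - [-1,[-0.96,0.01,0.18],0.113]
    - [-1,[-0.96,0.01,0.18],0.113]
    - [-1,[-0.96,0.01,0.18],0.113]
    - [-1,[-0.96,0.01,0.18],0.113]
    - [-1,[-0.96,0.01,0.18],0.113]

```text
time: 6.45
tool_pos: [0.4297, 0.1183, 0.1985]
tool_rot: [-0.001, 0.947, 0.32, -0.003]
contact_force: [0.7, -0.4, -2.4]
gripper_width: 0.713
grasp_force: 73.6
```

>>> arm_command:
  moves:
    - [-1,[-0.34,0.32,0.53],0.113]
    - [-1,[-0.34,0.32,0.53],0.113]
    - [-1,[-0.34,0.32,0.53],0.113]
    - [-1,[-0.34,0.32,0.53],0.113]
    - [-1,[-0.34,0.32,0.53],0.113]
    - [-1,[-0.34,0.32,0.53],0.113]
    - [-1,[-0.34,0.32,0.53],0.113]
    - [-1,[-0.34,0.32,0.53],0.113]

```text
time: 7.12
tool_pos: [0.4194, 0.0507, 0.1206]
tool_rot: [-0.0, 1.0, -0.024, -0.002]
contact_force: [-1.0, -0.4, -2.8]
gripper_width: 0.718
grasp_force: 73.5
```

>>> arm_command:
  moves:
    - [-1,[0,0,0.1],0]
    - [-1,[0,0,0.2],0]
    - [-1,[0,0,0.23],0]
    - [-1,[0,0,0.25],0]
    - [-1,[0,0,0.25],0]
    - [-1,[0,0,0.25],0]

```text
time: 7.62
tool_pos: [0.4211, 0.0507, 0.0855]
tool_rot: [0.0, 1.0, -0.025, 0.0]
contact_force: [-0.2, 0.2, -3.4]
gripper_width: 0.72
grasp_force: 73.7
```

>>> arm_command:
  moves:
    - [-1,[0,0,0.015],0]
    - [-1,[0,0,0.03],0]
    - [-1,[0,0,0.03],0]
    - [-1,[0,0,0.03],0]

```text
time: 7.95
tool_pos: [0.4209, 0.0507, 0.0808]
tool_rot: [0.0, 1.0, -0.025, 0.0]
contact_force: [-0.4, -0.3, -3.2]
gripper_width: 0.716
grasp_force: 73.7
```

>>> arm_command:
  moves:
    - [-1,[0,0,0.01],0]
    - [-1,[0,0,0.02],0]
    - [-1,[0,0,0.03],0]
    - [-1,[0,0,0.03],0]

```text
time: 8.28
tool_pos: [0.4218, 0.0507, 0.0806]
tool_rot: [0.0, 1.0, -0.025, -0.001]
contact_force: [-13.2, -0.1, 24.4]
gripper_width: 0.717
grasp_force: 76.7
```

>>> arm_command:
  moves:
    - [-1,[0,0,-0.025],0]
    - [1,[0,0,-0.025],0]
    - [1,[0,0,-0.025],0]
    - [1,[0,0,-0.025],0]
    - [1,[0,0,-0.025],0]
    - [1,[0,0,-0.3],0]
    - [1,[0,0,-0.6],0]
    - [1,[0,0,-0.8],0]
    - [1,[0,0,-0.8],0]
    - [1,[0,0,-0.8],0]

```text
time: 9.12
tool_pos: [0.4224, 0.0506, 0.1988]
tool_rot: [0.0, 1.0, -0.025, 0.003]
contact_force: [-0.3, -0.8, 0.1]
gripper_width: 0.998
grasp_force: 0.0
```

```bash
python3 snap.py r1; python3 - <<'E'
from h import *
import pickle
f=pickle.load(open("r1.pkl","rb"))
b=[box(0,0,.04,.062,0,.104)]
p,c=fit([f],b,white,[.4205,.0507,-.05]);print(p,c)
plan([(.4205,.0507,.1985,.0+1.52),(.4205,.0507,.0785,1.52)],dec=3)
E
```

```text
9.12 [ 0.4211  0.0507  0.1965 -0.0498] 0.07057826456538877
[ 0.41782055  0.0521307  -0.03150115] 0.4454686001324108
from [ 0.4211  0.0507  0.1965 -0.0498]
shift [-0.004, 0.0, -0.013] turn -0.25 rows 13 of 1
  -> [0.4205 0.0507 0.1984 1.521 ]
shift [-0.0, -0.0, 0.8] turn 0.0 rows 3 of 1
  -> [0.4205 0.0507 0.0784 1.521 ]
```

>>> arm_command:
  moves:
    - [1,[-0.007,0,0],-0.25]
    - [1,[-0.007,0,0],-0.25]
    - [1,[-0.007,0,0],-0.25]
    - [1,[-0.007,0,0],-0.25]
    - [1,[-0.007,0,0],-0.25]
    - [1,[-0.007,0,0],-0.25]
    - [1,[-0.007,0,0],-0.25]
    - [1,[-0.007,0,0],-0.25]
    - [1,[-0.007,0,0],-0.25]
    - [1,[-0.007,0,0],-0.25]
    - [1,[-0.007,0,0],-0.25]
    - [1,[-0.007,0,0],-0.25]
    - [1,[-0.007,0,0],-0.25]
    - [1,[-0.007,0,0],-0.25]
    - [1,[-0.007,0,0],-0.25]

```text
time: 10.42
tool_pos: [0.4188, 0.0508, 0.1941]
tool_rot: [-0.001, 0.725, 0.689, -0.001]
contact_force: [0.3, 0.6, -0.4]
gripper_width: 0.998
grasp_force: 0.0
```

```bash
python3 snap.py r2; python3 - <<'E'
from h import *
import pickle
f=pickle.load(open("r2.pkl","rb"))
b=[box(0,0,.04,.062,0,.104)]
p,c=fit([f],b,white,[.4205,.0507,-.05]);print(p,c)
plan([(.4205,.0507,.0785,1.52)],dec=3)
E
```

```text
10.42 [0.419  0.0508 0.1945 1.5191] 0.00995930572249394
[ 0.41859064  0.05266468 -0.04409877] 0.5658637970175329
from [0.419  0.0508 0.1945 1.5191]
shift [0.0, 0.01, 0.774] turn -0.0 rows 3 of 1
  -> [0.4205 0.0507 0.0784 1.5191]
```

Aligned, so descend and grip the wide faces.

>>> arm_command:
  moves:
    - [1,[0.005,0,0.25],0]
    - [1,[0.005,0,0.5],0]
    - [1,[0.005,0,0.75],0]
    - [1,[0.005,0,0.75],0]
    - [1,[0.005,0,0.75],0]
    - [-1,[0.005,0,0.75],0]
    - [-1,[0.005,0,0.75],0]
    - [-1,[0.005,0,0.75],0]
    - [-1,[0.005,0,0.75],0]
    - [-1,[0.005,0,0.75],0]
    - [-1,[0.005,0,0.75],0]
    - [-1,[0.005,0,0.75],0]
    - [-1,[0.005,0,0.75],0]
    - [-1,[0.005,0,0.75],0]
    - [-1,[0.005,0,0.75],0]

```text
time: 11.72
tool_pos: [0.421, 0.0515, 0.0859]
tool_rot: [0.001, 0.725, 0.689, 0.001]
contact_force: [-2.7, 0.1, 6.9]
gripper_width: 0.46
grasp_force: 60.4
```

```bash
python3 -c "
from h import *
print(manip.state()['gripper_width'])
plan([(.4205,.052,.225,1.52),(.5115,-.2407,.225,1.52)])"
```

```text
0.4603815745883808
from [0.421  0.0515 0.0859 1.5209]
shift [0.0, -0.0, -0.93] turn 0.0 rows 4 of 1
  -> [0.421  0.0515 0.2254 1.5209]
shift [-0.96, 0.35, 0.0] turn 0.0 rows 4 of 2
shift [-0.96, 0.35, 0.0] turn 0.0 rows 4 of 1
  -> [ 0.5116 -0.2414  0.2254  1.5209]
```

>>> arm_command:
  moves:
    - [-1,[0,0,-0.3],0]
    - [-1,[0,0,-0.6],0]
    - [-1,[0,0,-1],0]
    - [-1,[0,0,-1],0]
    - [-1,[0,0,-1],0]
    - [-1,[0,0,-1],0]

```text
time: 12.22
tool_pos: [0.4206, 0.0515, 0.2356]
tool_rot: [0.002, 0.725, 0.689, 0.001]
contact_force: [0.3, -0.1, -3.9]
gripper_width: 0.459
grasp_force: 62.7
```

>>> arm_command:
  moves:
    - [-1,[-0.96,0.35,0],0]
    - [-1,[-0.96,0.35,0],0]
    - [-1,[-0.96,0.35,0],0]
    - [-1,[-0.96,0.35,0],0]

```text
time: 12.55
tool_pos: [0.4641, -0.0972, 0.2304]
tool_rot: [-0.002, 0.725, 0.689, -0.001]
contact_force: [0.5, -0.0, -2.6]
gripper_width: 0.462
grasp_force: 62.5
```

>>> arm_command:
  moves:
    - [-1,[-0.96,0.35,0],0]
    - [-1,[-0.96,0.35,0],0]
    - [-1,[-0.96,0.35,0],0]
    - [-1,[-0.96,0.35,0],0]
    - [-1,[-0.96,0.35,0],0]
    - [-1,[-0.96,0.35,0],0]
    - [-1,[-0.96,0.35,0],0]

```text
time: 13.13
tool_pos: [0.5091, -0.2405, 0.2307]
tool_rot: [-0.003, 0.725, 0.689, -0.0]
contact_force: [0.4, -0.1, -4.0]
gripper_width: 0.46
grasp_force: 62.4
```

```bash
python3 snap.py p1; python3 -c "
from h import *
plan([(.5115,-.2407,.135,1.52)],dec=3)"
```

```text
13.13 [ 0.5094 -0.2401  0.2314  1.5214] 0.027904719895537902
from [ 0.5094 -0.2401  0.2314  1.5214]
shift [-0.003, 0.014, 0.642] turn 0.0 rows 3 of 1
  -> [ 0.5114 -0.2407  0.1351  1.5214]
```

View pics/p1.png

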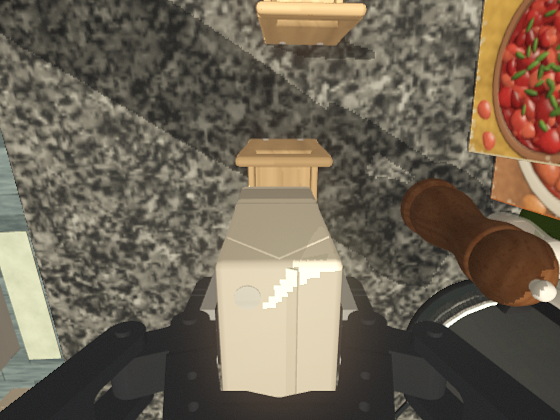

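The carton hangs just above bay0 of caddy_b, its far foot edge at px (240–312,187); the caddy's end partition spans px (237–331,150). I'll check the alignment numerically.

```bash
python3 - <<'E'
from h import *
import pickle
np.set_printoptions(precision=1,suppress=True)
f=pickle.load(open("p1.pkl","rb"))
p=pose()
# held carton: +y foot edge ends (img 240..312,187), foot z
for z in(.140,.1455,.150):
  print("foot edge pred",z,proj(f,world([p[0],p[1],p[3]-np.pi/2],np.array([[-.02,.031,z],[.02,.031,z],[-.02,.031,z+.104],[.02,.031,z+.104]]))).tolist())
for q in([.5094,-.2821,-.0513],):
  print("B +y partition top",proj(f,world(q,np.array([[-.032,.0865,.118],[.032,.0865,.118],[-.032,.0795,.118],[.032,.0795,.118]]))).tolist())
E
```

```text
foot edge pred 0.14 [[246.5688370660842, 183.21298542378213], [314.0215468620027, 183.21307689440573], [217.5081293662905, 254.90800206413016], [344.22054339642045, 255.00205891812638]]
foot edge pred 0.1455 [[245.72971810010333, 185.28315690242258], [314.89301545879374, 185.2847299494327], [214.48144316775512, 262.3750713320495], [347.36790909981806, 262.4839691082801]]
foot edge pred 0.15 [[245.01085144173936, 187.0566566246595], [315.63962028223295, 187.05955714236995], [211.7767364950384, 269.04779217253525], [350.18079699086013, 269.1707594463175]]
B +y partition top [[233.84302547368148, 154.84879388160192], [333.79151972265066, 155.01546938743766], [234.23090737486814, 165.7113030295676], [333.27918595118587, 165.88584599727915]]
```

>>> arm_command:
  moves:
    - [-1,[-0.003,0.027,0],0]
    - [-1,[-0.003,0.027,0],0]
    - [-1,[-0.003,0.027,0.2],0]
    - [-1,[-0.003,0.027,0.4],0]
    - [-1,[-0.003,0.027,0.6],0]
    - [-1,[-0.003,0.027,0.75],0]
    - [-1,[-0.003,0.027,0.82],0]
    - [-1,[-0.003,0.027,0.82],0]
    - [-1,[-0.003,0.027,0.82],0]

```text
time: 13.93
tool_pos: [0.5147, -0.2418, 0.1112]
tool_rot: [0.0, 0.724, 0.69, 0.0]
contact_force: [1.2, -0.6, -3.6]
gripper_width: 0.462
grasp_force: 62.2
```

>>> arm_command:
  moves:
    - [-1,[0,0,0.03],0]
    - [-1,[0,0,0.05],0]
    - [-1,[0,0,0.06],0]
    - [-1,[0,0,0.06],0]

```text
time: 14.27
tool_pos: [0.5146, -0.2422, 0.1022]
tool_rot: [0.0, 0.725, 0.689, 0.0]
contact_force: [-0.5, -0.7, -3.1]
gripper_width: 0.46
grasp_force: 62.3
```

>>> arm_command:
  moves:
    - [-1,[0,0,0.02],0]
    - [-1,[0,0,0.035],0]
    - [-1,[0,0,0.045],0]
    - [-1,[0,0,0.045],0]
    - [-1,[0,0,0.045],0]

```text
time: 14.68
tool_pos: [0.5145, -0.2422, 0.0951]
tool_rot: [0.0, 0.724, 0.689, -0.0]
contact_force: [-0.4, -0.7, -0.6]
gripper_width: 0.46
grasp_force: 62.5
```

>>> arm_command:
  moves:
    - [-1,[0,0,0.008],0]
    - [-1,[0,0,0.008],0]
    - [-1,[0,0,0.008],0]

```text
time: 14.93
tool_pos: [0.5146, -0.2423, 0.0951]
tool_rot: [0.0, 0.724, 0.689, -0.0]
contact_force: [-2.8, 1.2, 6.0]
gripper_width: 0.46
grasp_force: 63.3
```

Seated on the floor. Release, lift and go back to the tray.

>>> arm_command:
  moves:
    - [1,[0,0,-0.015],0]
    - [1,[0,0,-0.015],0]
    - [1,[0,0,-0.015],0]
    - [1,[0,0,-0.015],0]
    - [1,[0,0,-0.015],0]
    - [1,[0,0,-0.3],0]
    - [1,[0,0,-0.6],0]
    - [1,[0,0,-1],0]
    - [1,[0,0,-1],0]
    - [1,[0,0,-1],0]

```text
time: 15.77
tool_pos: [0.5173, -0.2438, 0.252]
tool_rot: [0.006, 0.724, 0.689, 0.002]
contact_force: [-0.2, -1.2, 1.4]
gripper_width: 0.995
grasp_force: 0.0
```

```bash
python3 snap.py v1; python3 -c "
from h import *
plan([(.46,.215,.26,-.2017)])"
```

```text
15.77 [ 0.5161 -0.2431  0.2483  1.521 ] 0.07900210425077649
from [ 0.5161 -0.2431  0.2483  1.521 ]
shift [0.76, -0.13, -0.02] turn 0.069 rows 4 of 4
shift [0.95, -0.66, -0.03] turn 0.103 rows 6 of 2
shift [0.18, -0.55, -0.01] turn 0.051 rows 3 of 2
shift [0.0, -0.57, -0.02] turn 0.051 rows 3 of 1
  -> [ 0.46    0.2149  0.2603 -0.2006]
```

View pics/v1.png

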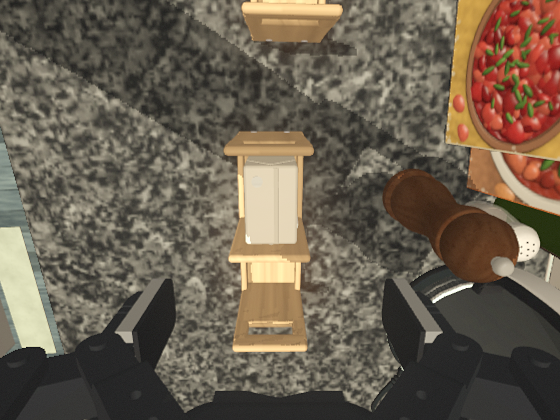

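The first carton stands square in caddy_b bay0 (px 270,200), clear of the partitions. Back to the tray.

>>> arm_command:
  moves:
    - [1,[0.76,-0.13,-0.02],0.069]
    - [1,[0.76,-0.13,-0.02],0.069]
    - [1,[0.76,-0.13,-0.02],0.069]
    - [1,[0.76,-0.13,-0.02],0.069]

```text
time: 16.15
tool_pos: [0.4991, -0.1224, 0.2444]
tool_rot: [-0.002, 0.856, 0.517, -0.0]
contact_force: [0.4, 0.2, 0.1]
gripper_width: 0.998
grasp_force: 0.0
```

>>> arm_command:
  moves:
    - [1,[0.95,-0.66,-0.03],0.103]
    - [1,[0.95,-0.66,-0.03],0.103]
    - [1,[0.95,-0.66,-0.03],0.103]
    - [1,[0.95,-0.66,-0.03],0.103]
    - [1,[0.95,-0.66,-0.03],0.103]
    - [1,[0.95,-0.66,-0.03],0.103]

```text
time: 16.65
tool_pos: [0.4775, 0.0487, 0.249]
tool_rot: [-0.001, 0.976, 0.218, -0.001]
contact_force: [0.3, 0.4, -0.7]
gripper_width: 1.003
grasp_force: 0.0
```

>>> arm_command:
  moves:
    - [0.5,[0.18,-0.55,-0.01],0.051]
    - [0.5,[0.18,-0.55,-0.01],0.051]
    - [0.5,[0.18,-0.55,-0.01],0.051]

```text
time: 16.9
tool_pos: [0.4669, 0.1338, 0.2505]
tool_rot: [-0.001, 0.998, 0.058, -0.002]
contact_force: [0.1, -0.4, 0.7]
gripper_width: 0.753
grasp_force: 0.0
```

>>> arm_command:
  moves:
    - [0.5,[0,-0.57,-0.02],0.051]
    - [0.5,[0,-0.57,-0.02],0.051]
    - [0.5,[0,-0.57,-0.02],0.051]
    - [0.5,[0,-0.57,-0.02],0.051]
    - [0.5,[0,-0.57,-0.02],0.051]
    - [0.5,[0,-0.57,-0.02],0.051]

```text
time: 17.4
tool_pos: [0.4578, 0.2153, 0.2542]
tool_rot: [0.001, 0.995, -0.099, -0.001]
contact_force: [0.9, 0.1, -0.1]
gripper_width: 0.747
grasp_force: 0.0
```

```bash
python3 snap.py t2; python3 - <<'E'
from h import *
import pickle
f=pickle.load(open("t2.pkl","rb"))
for d in(-.042,.042):
    p0=world([.4597,.26,-.2017],np.array([[0,d,0]]))[0];print(p0[:2],*fit([f],ONE,white,[p0[0],p0[1],-.2],roi=.012))
plan([(.4513,.2189,.155,-.2017),(.4513,.2189,.088,-.2017)],dec=3)
E
```

```text
17.4 [ 0.4581  0.2151  0.2546 -0.2004] 0.015327345565959084
[0.45128592 0.21885145] [ 0.44821628  0.21820791 -0.1994756 ] 0.19610105119187807
[0.46811408 0.30114855] [ 0.46526035  0.30347429 -0.29763706] 0.3889777227303625
from [ 0.4581  0.2151  0.2546 -0.2004]
shift [-0.049, -0.016, 0.664] turn 0.0 rows 3 of 1
  -> [ 0.4513  0.2189  0.155  -0.2004]
shift [-0.0, -0.0, 0.447] turn 0.0 rows 2 of 1
  -> [ 0.4513  0.2189  0.088  -0.2004]
```

View pics/t2.png

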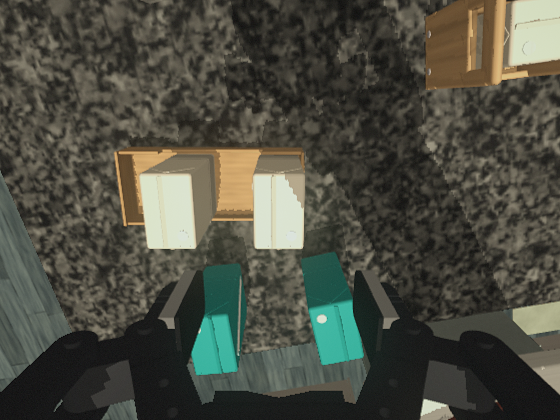

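Both remaining cartons stand in the tray, at px (170,205) and (279,205). Next I take the -y one (px 279,205); the turquoise boxes (px 218,320 and 335,310) stay clear.

>>> arm_command:
  moves:
    - [0.5,[-0.055,-0.016,0.664],0]
    - [0.5,[-0.055,-0.016,0.664],0]
    - [0.5,[-0.055,-0.016,0.664],0]
    - [0.5,[-0.055,-0.016,0.664],0]
    - [0.5,[-0.055,-0.016,0.664],0]
    - [0.5,[-0.055,-0.016,0.664],0]

```text
time: 17.95
tool_pos: [0.452, 0.2197, 0.1581]
tool_rot: [-0.001, 0.995, -0.101, 0.001]
contact_force: [-0.2, 1.3, 0.3]
gripper_width: 0.748
grasp_force: 0.0
```

>>> arm_command:
  moves:
    - [0.5,[0,0,0.2],0]
    - [0.5,[0,0,0.447],0]
    - [0.5,[0,0,0.447],0]
    - [0.5,[0,0,0.447],0]
    - [-1,[0,0,0.447],0]
    - [-1,[0,0,0.447],0]
    - [-1,[0,0,0.447],0]
    - [-1,[0,0,0.447],0]
    - [-1,[0,0,0.447],0]
    - [-1,[0,0,0.447],0]
    - [-1,[0,0,0.447],0]

```text
time: 18.87
tool_pos: [0.4529, 0.2205, 0.0925]
tool_rot: [-0.001, 0.995, -0.1, 0.003]
contact_force: [0.5, -1.5, 6.9]
gripper_width: 0.464
grasp_force: 61.5
```

```bash
python3 -c "
from h import *
p=pose();q=p.copy();q[2]+=.15
plan([(.5363,-.0702,.238,1.499)],p=q)"
```

```text
from [ 0.4529  0.2205  0.2425 -0.2005]
shift [0.47, 0.89, 0.02] turn -0.135 rows 7 of 2
shift [-0.37, 0.94, 0.01] turn -0.135 rows 7 of 1
  -> [ 0.5362 -0.0703  0.238   1.4959]
```

>>> arm_command:
  moves:
    - [-1,[0,0,-0.3],0]
    - [-1,[0,0,-0.6],0]
    - [-1,[0,0,-1],0]
    - [-1,[0,0,-1],0]
    - [-1,[0,0,-1],0]
    - [-1,[0,0,-1],0]

```text
time: 19.37
tool_pos: [0.4516, 0.2204, 0.2417]
tool_rot: [-0.001, 0.995, -0.1, 0.002]
contact_force: [-0.2, -0.3, -1.4]
gripper_width: 0.461
grasp_force: 63.0
```

>>> arm_command:
  moves:
    - [-1,[0.47,0.89,0],-0.135]
    - [-1,[0.47,0.89,0],-0.135]
    - [-1,[0.47,0.89,0],-0.135]
    - [-1,[0.47,0.89,0],-0.135]
    - [-1,[0.47,0.89,0],-0.135]
    - [-1,[0.47,0.89,0],-0.135]
    - [-1,[0.47,0.89,0],-0.135]

```text
time: 19.95
tool_pos: [0.4918, 0.0741, 0.2357]
tool_rot: [-0.001, 0.953, 0.304, -0.003]
contact_force: [-0.2, 0.8, -3.0]
gripper_width: 0.462
grasp_force: 63.1
```

>>> arm_command:
  moves:
    - [-1,[-0.37,0.94,0],-0.135]
    - [-1,[-0.37,0.94,0],-0.135]
    - [-1,[-0.37,0.94,0],-0.135]
    - [-1,[-0.37,0.94,0],-0.135]
    - [-1,[-0.37,0.94,0],-0.135]
    - [-1,[-0.37,0.94,0],-0.135]
    - [-1,[-0.37,0.94,0],-0.135]
    - [-1,[-0.37,0.94,0],-0.135]
    - [-1,[-0.37,0.94,0],-0.135]
    - [-1,[-0.37,0.94,0],-0.135]

```text
time: 20.78
tool_pos: [0.5281, -0.0717, 0.2374]
tool_rot: [-0.001, 0.745, 0.667, -0.001]
contact_force: [-0.4, 0.5, -2.9]
gripper_width: 0.463
grasp_force: 63.2
```

```bash
python3 snap.py p2; python3 - <<'E'
from h import *
import pickle
np.set_printoptions(precision=1,suppress=True)
f=pickle.load(open("p2.pkl","rb")); p=pose()
im=np.ascontiguousarray(f["frame"][:,:,::-1])
z=p[2]-.0895
for b in [box(0,0,.04,.062,z,z+.104)]:
    cv2.polylines(im,[np.round(proj(f,world([p[0],p[1],p[3]-np.pi/2],b)[[0,2,6,4]])).astype(int)],1,(0,0,255),1)
for b in CAD: cv2.polylines(im,[np.round(cv2.convexHull(proj(f,world([.5393,-.0288,-.072],b)).astype(np.float32))).astype(int)],1,(255,0,0),1)
cv2.imwrite("pics/p2o.png",im)
plan([(.5363,-.0702,.12,1.499)],dec=3)
E
```

```text
20.78 [ 0.5283 -0.0718  0.2379  1.4596] 0.011196656650695453
from [ 0.5 -0.1  0.2  1.5]
shift [0.016, 0.052, 0.786] turn -0.006 rows 3 of 1
  -> [ 0.5 -0.1  0.1  1.5]
```

View pics/p2o.png

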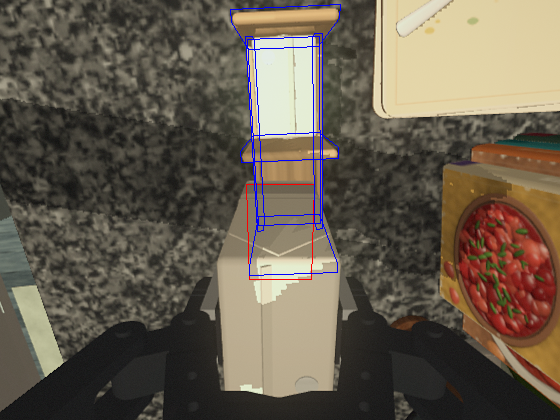

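The caddy model (blue) lies on the real caddy and the carton's foot edge is at px (240–312,183), so it needs about 9 mm to the right plus the remaining turn before it goes down.

>>> arm_command:
  moves:
    - [-1,[0.017,0.058,0],-0.006]
    - [-1,[0.017,0.058,0],-0.006]
    - [-1,[0.017,0.058,0],-0.006]
    - [-1,[0.017,0.058,0.2],-0.006]
    - [-1,[0.017,0.058,0.4],-0.006]
    - [-1,[0.017,0.058,0.6],-0.006]
    - [-1,[0.017,0.058,0.75],-0.006]
    - [-1,[0.017,0.058,0.83],-0.006]
    - [-1,[0.017,0.058,0.83],-0.006]
    - [-1,[0.017,0.058,0.83],-0.006]

```text
time: 21.67
tool_pos: [0.5377, -0.0705, 0.1147]
tool_rot: [-0.0, 0.732, 0.681, -0.0]
contact_force: [-0.2, -0.5, -2.4]
gripper_width: 0.46
grasp_force: 63.0
```

>>> arm_command:
  moves:
    - [-1,[0,0,0.03],0]
    - [-1,[0,0,0.05],0]
    - [-1,[0,0,0.07],0]
    - [-1,[0,0,0.07],0]

```text
time: 22.0
tool_pos: [0.5379, -0.0706, 0.1043]
tool_rot: [0.0, 0.732, 0.681, 0.0]
contact_force: [-0.7, -0.2, -2.0]
gripper_width: 0.46
grasp_force: 63.1
```

>>> arm_command:
  moves:
    - [-1,[0,0,0.02],0]
    - [-1,[0,0,0.035],0]
    - [-1,[0,0,0.045],0]
    - [-1,[0,0,0.045],0]
    - [-1,[0,0,0.045],0]

```text
time: 22.42
tool_pos: [0.5383, -0.0705, 0.0992]
tool_rot: [0.0, 0.732, 0.681, 0.0]
contact_force: [-3.8, 1.8, 7.0]
gripper_width: 0.461
grasp_force: 64.1
```

>>> arm_command:
  moves:
    - [1,[0,0,-0.01],0]
    - [1,[0,0,-0.01],0]
    - [1,[0,0,-0.01],0]
    - [1,[0,0,-0.01],0]
    - [1,[0,0,-0.01],0]
    - [1,[0,0,-0.3],0]
    - [1,[0,0,-0.6],0]
    - [1,[0,0,-1],0]
    - [1,[0,0,-1],0]
    - [1,[0,0,-1],0]

```text
time: 23.25
tool_pos: [0.541, -0.0714, 0.2555]
tool_rot: [0.006, 0.732, 0.681, 0.003]
contact_force: [-0.1, -0.3, 1.3]
gripper_width: 1.0
grasp_force: 0.0
```

```bash
python3 snap.py v2; python3 -c "
from h import *
plan([(.47,.295,.25,-.2017)])"
```

```text
23.25 [ 0.5397 -0.0711  0.2517  1.4991] 0.07910733791257223
from [ 0.5397 -0.0711  0.2517  1.4991]
shift [0.8, -0.21, 0.0] turn 0.09 rows 5 of 3
shift [0.56, -0.61, 0.01] turn 0.09 rows 5 of 2
shift [0.15, -0.82, 0.0] turn 0.091 rows 5 of 1
  -> [ 0.47    0.2957  0.2502 -0.2037]
```

View pics/v2.png

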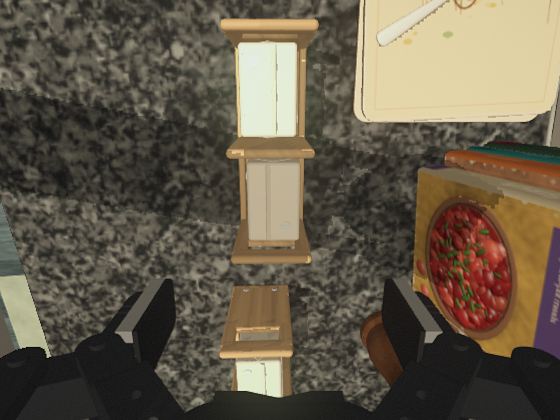

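caddy_a now holds two cartons (px 267,90 and 273,200), both square. On to the last carton.

>>> arm_command:
  moves:
    - [1,[0.8,-0.21,0],0.09]
    - [1,[0.8,-0.21,0],0.09]
    - [1,[0.8,-0.21,0],0.09]
    - [1,[0.8,-0.21,0],0.09]
    - [1,[0.8,-0.21,0],0.09]

```text
time: 23.72
tool_pos: [0.5133, 0.054, 0.2448]
tool_rot: [-0.001, 0.893, 0.449, -0.002]
contact_force: [-0.7, -0.1, 0.1]
gripper_width: 0.999
grasp_force: 0.0
```

>>> arm_command:
  moves:
    - [0.5,[0.56,-0.61,0],0.09]
    - [0.5,[0.56,-0.61,0],0.09]
    - [0.5,[0.56,-0.61,0],0.09]
    - [0.5,[0.56,-0.61,0],0.09]
    - [0.5,[0.56,-0.61,0],0.09]

```text
time: 24.13
tool_pos: [0.4896, 0.176, 0.2448]
tool_rot: [-0.0, 0.983, 0.182, -0.002]
contact_force: [-0.0, -0.4, 0.4]
gripper_width: 0.75
grasp_force: 0.0
```

>>> arm_command:
  moves:
    - [0.5,[0.15,-0.82,0],0.091]
    - [0.5,[0.15,-0.82,0],0.091]
    - [0.5,[0.15,-0.82,0],0.091]
    - [0.5,[0.15,-0.82,0],0.091]
    - [0.5,[0.15,-0.82,0],0.091]
    - [0.5,[0.15,-0.82,0],0.091]
    - [0.5,[0.15,-0.82,0],0.091]
    - [0.5,[0.15,-0.82,0],0.091]

```text
time: 24.8
tool_pos: [0.4678, 0.2956, 0.246]
tool_rot: [0.001, 0.995, -0.101, -0.001]
contact_force: [-0.4, 0.2, 0.5]
gripper_width: 0.75
grasp_force: 0.0
```

```bash
python3 snap.py t3; python3 - <<'E'
from h import *
import pickle
f=pickle.load(open("t3.pkl","rb"))
print(*fit([f],ONE,white,[.468,.301,-.2],roi=.03))
im=np.ascontiguousarray(f["frame"][:,:,::-1])
cv2.polylines(im,[np.round(cv2.convexHull(proj(f,world([.4681,.3011,-.2017],ONE[0])).astype(np.float32))).astype(int)],1,(0,0,255),1)
cv2.imwrite("pics/t3o.png",im)
plan([(.4681,.3011,.155,-.2017)],dec=3)
E
```

```text
24.8 [ 0.468   0.2955  0.2464 -0.2028] 0.009986551628526573
[ 0.46749002  0.30204781 -0.20812546] 0.4537093363787469
from [ 0.468   0.2955  0.2464 -0.2028]
shift [-0.007, -0.036, 0.609] turn -0.0 rows 3 of 1
  -> [ 0.4681  0.301   0.155  -0.2028]
```

View pics/t3o.png

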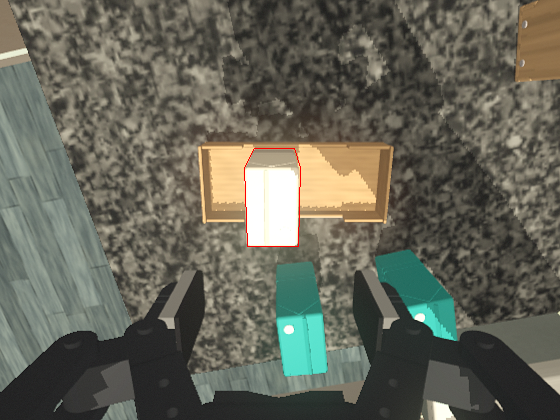

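The last carton (px 272,197) matches the predicted outline. Grip it.

>>> arm_command:
  moves:
    - [0.5,[-0.01,-0.036,0.609],0]
    - [0.5,[-0.01,-0.036,0.609],0]
    - [0.5,[-0.01,-0.036,0.609],0]
    - [0.5,[-0.01,-0.036,0.609],0]
    - [0.5,[-0.01,-0.036,0.609],0]
    - [0.5,[-0.01,-0.036,0.609],0]

```text
time: 25.35
tool_pos: [0.4694, 0.3022, 0.1589]
tool_rot: [-0.001, 0.995, -0.102, 0.002]
contact_force: [0.3, 0.2, 1.4]
gripper_width: 0.754
grasp_force: 0.0
```

>>> arm_command:
  moves:
    - [0.5,[0,0,0.2],0]
    - [0.5,[0,0,0.447],0]
    - [0.5,[0,0,0.447],0]
    - [0.5,[0,0,0.447],0]
    - [-1,[0,0,0.447],0]
    - [-1,[0,0,0.447],0]
    - [-1,[0,0,0.447],0]
    - [-1,[0,0,0.447],0]
    - [-1,[0,0,0.447],0]
    - [-1,[0,0,0.447],0]
    - [-1,[0,0,0.447],0]

```text
time: 26.27
tool_pos: [0.4699, 0.3027, 0.0926]
tool_rot: [-0.001, 0.995, -0.102, 0.002]
contact_force: [-0.4, -0.7, 6.7]
gripper_width: 0.464
grasp_force: 60.3
```

```bash
python3 -c "
from h import *
p=pose();q=p.copy();q[2]+=.15
plan([(.5083,-.3235,.242,1.52)],p=q)"
```

```text
from [ 0.4699  0.3027  0.2426 -0.2036]
shift [0.22, 0.81, 0.0] turn -0.055 rows 4 of 5
shift [-0.07, 0.83, 0.0] turn -0.055 rows 3 of 4
shift [-0.35, 0.76, 0.0] turn -0.055 rows 4 of 3
shift [-0.58, 0.6, 0.0] turn -0.055 rows 4 of 2
shift [-0.75, 0.37, 0.0] turn -0.054 rows 4 of 1
  -> [ 0.5082 -0.3231  0.2426  1.518 ]
```

>>> arm_command:
  moves:
    - [-1,[0,0,-0.3],0]
    - [-1,[0,0,-0.6],0]
    - [-1,[0,0,-1],0]
    - [-1,[0,0,-1],0]
    - [-1,[0,0,-1],0]
    - [-1,[0,0,-1],0]

```text
time: 26.77
tool_pos: [0.4687, 0.3024, 0.242]
tool_rot: [-0.002, 0.995, -0.102, 0.002]
contact_force: [-0.4, 0.4, -3.4]
gripper_width: 0.459
grasp_force: 62.3
```

>>> arm_command:
  moves:
    - [-1,[0.22,0.81,0],-0.055]
    - [-1,[0.22,0.81,0],-0.055]
    - [-1,[0.22,0.81,0],-0.055]
    - [-1,[0.22,0.81,0],-0.055]

```text
time: 27.1
tool_pos: [0.4742, 0.1721, 0.2359]
tool_rot: [0.002, 0.997, 0.071, -0.002]
contact_force: [0.1, -0.5, -2.4]
gripper_width: 0.46
grasp_force: 62.9
```

>>> arm_command:
  moves:
    - [-1,[-0.07,0.83,0],-0.055]
    - [-1,[-0.07,0.83,0],-0.055]
    - [-1,[-0.07,0.83,0],-0.055]
    - [-1,[-0.07,0.83,0],-0.055]

```text
time: 27.43
tool_pos: [0.4813, 0.0482, 0.2361]
tool_rot: [0.0, 0.97, 0.242, -0.002]
contact_force: [-0.5, 0.6, -1.9]
gripper_width: 0.462
grasp_force: 62.9
```

>>> arm_command:
  moves:
    - [-1,[-0.35,0.76,0],-0.055]
    - [-1,[-0.35,0.76,0],-0.055]
    - [-1,[-0.35,0.76,0],-0.055]
    - [-1,[-0.35,0.76,0],-0.055]

```text
time: 27.77
tool_pos: [0.4883, -0.077, 0.2362]
tool_rot: [-0.001, 0.914, 0.405, -0.002]
contact_force: [0.6, 0.4, -2.2]
gripper_width: 0.461
grasp_force: 62.8
```

```bash
python3 -c "
from h import *
plan([(.5083,-.3235,.242,1.52)])"
```

```text
from [ 0.4883 -0.077   0.2362  0.834 ]
shift [-0.56, 0.6, -0.02] turn -0.055 rows 3 of 2
shift [-0.74, 0.37, -0.02] turn -0.054 rows 3 of 1
  -> [ 0.5075 -0.3235  0.2422  1.5189]
```

>>> arm_command:
  moves:
    - [-1,[-0.56,0.6,-0.02],-0.055]
    - [-1,[-0.56,0.6,-0.02],-0.055]
    - [-1,[-0.56,0.6,-0.02],-0.055]
    - [-1,[-0.56,0.6,-0.02],-0.055]

```text
time: 28.1
tool_pos: [0.4986, -0.2014, 0.2394]
tool_rot: [-0.001, 0.832, 0.555, -0.002]
contact_force: [-1.2, 1.5, -3.3]
gripper_width: 0.462
grasp_force: 63.0
```

>>> arm_command:
  moves:
    - [-1,[-0.74,0.37,-0.02],-0.054]
    - [-1,[-0.74,0.37,-0.02],-0.054]
    - [-1,[-0.74,0.37,-0.02],-0.054]
    - [-1,[-0.74,0.37,-0.02],-0.054]
    - [-1,[-0.74,0.37,-0.02],-0.054]
    - [-1,[-0.74,0.37,-0.02],-0.054]
    - [-1,[-0.74,0.37,-0.02],-0.054]
    - [-1,[-0.74,0.37,-0.02],-0.054]

```text
time: 28.77
tool_pos: [0.5086, -0.3188, 0.2442]
tool_rot: [-0.001, 0.725, 0.689, 0.0]
contact_force: [-0.1, 0.6, -2.8]
gripper_width: 0.46
grasp_force: 62.8
```

```bash
python3 snap.py p3; python3 - <<'E'
from h import *
import pickle
plan([(.5093,-.3235,.115,1.52)],dec=3)
f=pickle.load(open("p3.pkl","rb"))
# caddy b refit; carton in bay0, mask whole; below rows hidden by held carton -> restrict rows
def top(f): m=both(f); m[190:]=0; return m
B=CAD+BAY(1)
from h import sil
m=top(f)
best=[]
def cost(q):
    s=sil(f,q,B); s[190:]=0; r=cv2.dilate((s>.1).astype(np.uint8),np.ones((15,15))); return np.abs(s-m*r).sum()/s.sum()
r=minimize(cost,[.5094,-.2821,-.0513],method="Nelder-Mead",options=dict(initial_simplex=np.array([[.5094,-.2821,-.0513],[.5144,-.2821,-.0513],[.5094,-.2771,-.0513],[.5094,-.2821,-.02]])));print(r.x,r.fun)
E
```

```text
28.77 [ 0.5087 -0.319   0.2445  1.5192] 0.008341711794632637
from [ 0.5087 -0.319   0.2445  1.5192]
shift [-0.03, 0.006, 0.863] turn -0.0 rows 4 of 1
  -> [ 0.5093 -0.3235  0.1151  1.5192]
[ 0.5090137  -0.2836473  -0.05097457] 0.07592587424725328
```

>>> arm_command:
  moves:
    - [-1,[-0.035,0.005,0],0]
    - [-1,[-0.035,0.005,0],0]
    - [-1,[-0.035,0.005,0],0]
    - [-1,[-0.035,0.005,0.2],0]
    - [-1,[-0.035,0.005,0.4],0]
    - [-1,[-0.035,0.005,0.6],0]
    - [-1,[-0.035,0.005,0.75],0]
    - [-1,[-0.035,0.005,0.863],0]
    - [-1,[-0.035,0.005,0.863],0]
    - [-1,[-0.035,0.005,0.863],0]

```text
time: 29.65
tool_pos: [0.5086, -0.3251, 0.1145]
tool_rot: [-0.001, 0.726, 0.688, -0.0]
contact_force: [0.7, 0.2, -1.7]
gripper_width: 0.463
grasp_force: 62.6
```

>>> arm_command:
  moves:
    - [-1,[0,0,0.03],0]
    - [-1,[0,0,0.05],0]
    - [-1,[0,0,0.07],0]
    - [-1,[0,0,0.07],0]

```text
time: 29.98
tool_pos: [0.5093, -0.3258, 0.1053]
tool_rot: [0.0, 0.726, 0.688, 0.0]
contact_force: [-0.5, 0.1, -1.8]
gripper_width: 0.464
grasp_force: 62.8
```

>>> arm_command:
  moves:
    - [-1,[0,0,0.02],0]
    - [-1,[0,0,0.035],0]
    - [-1,[0,0,0.04],0]
    - [-1,[0,0,0.04],0]

```text
time: 30.32
tool_pos: [0.5092, -0.3257, 0.099]
tool_rot: [-0.0, 0.726, 0.688, -0.0]
contact_force: [-1.6, -0.6, -2.3]
gripper_width: 0.458
grasp_force: 62.8
```

>>> arm_command:
  moves:
    - [-1,[0,0,0.008],0]
    - [-1,[0,0,0.015],0]
    - [-1,[0,0,0.015],0]

```text
time: 30.57
tool_pos: [0.5094, -0.3258, 0.0988]
tool_rot: [-0.0, 0.726, 0.688, -0.0]
contact_force: [-3.8, 3.5, 7.9]
gripper_width: 0.46
grasp_force: 64.0
```

Seated. Release, lift clear and check.

>>> arm_command:
  moves:
    - [1,[0,0,-0.01],0]
    - [1,[0,0,-0.01],0]
    - [1,[0,0,-0.01],0]
    - [1,[0,0,-0.01],0]
    - [1,[0,0,-0.01],0]
    - [1,[0,0,-0.3],0]
    - [1,[0,0,-0.6],0]
    - [1,[0,0,-1],0]
    - [1,[0,0,-1],0]
    - [1,[0,0,-1],0]
    - [1,[0,0,-1],0]
    - [1,[0,0,-1],0]

```text
time: 31.57
tool_pos: [0.5087, -0.3253, 0.2454]
tool_rot: [-0.001, 0.726, 0.688, -0.0]
contact_force: [-0.3, -0.2, -0.6]
gripper_width: 1.001
grasp_force: 0.0
```

```bash
python3 snap.py v3; python3 - <<'E'
from h import *
import pickle
f=pickle.load(open("v3.pkl","rb"));q=[.509,-.2836,-.051]
print("both bays",fit([f],CAD+BAY(1)+BAY(-1),both,q))
for n in("top","wrist"):
    g=manip.grab_frame(n)
    print(n,[(np.round(d["extent"]).tolist(),round(d["confidence"],2)) for t in("carton_1","honey_jar","pepper_mill") for d in manip.search_frame(g,t)])
for s in(1,-1): print(np.round(proj(f,world(q,BAY(s)[0]))[[1,3,5,7]]).tolist())
print({k:np.round(v,2) for k,v in manip.state().items() if k in("contact_force","grasp_force","time")})
w=white(f)
for s in(1,-1):
    c=proj(f,world(q,BAY(s)[0]))[[1,3,7,5]]; m=np.zeros((420,560),np.uint8); cv2.fillConvexPoly(m,np.round(c).astype(int),1); h=hsv(f); print("median HSV on predicted top",np.median(h[m>0],0))
E
```

```text
31.57 [ 0.5083 -0.325   0.2443  1.5178] 0.02979865743891644
both bays (array([ 0.50901135, -0.28358373, -0.05252674]), np.float64(0.385309795213709))
top [([218.0, 262.0, 236.0, 284.0], 0.96), ([302.0, 196.0, 323.0, 213.0], 0.87), ([180.0, 257.0, 205.0, 283.0], 0.74), ([270.0, 192.0, 330.0, 217.0], 0.74), ([387.0, 207.0, 400.0, 218.0], 0.6), ([277.0, 196.0, 296.0, 212.0], 0.58), ([355.0, 203.0, 385.0, 221.0], 0.56), ([186.0, 150.0, 212.0, 174.0], 0.97), ([368.0, 154.0, 389.0, 183.0], 0.71), ([358.0, 204.0, 382.0, 216.0], 0.68)]
wrist [([248.0, 40.0, 311.0, 142.0], 0.78), ([253.0, 162.0, 312.0, 251.0], 0.6), ([401.0, 88.0, 560.0, 176.0], 0.91)]
[[248.0, 140.0], [245.0, 41.0], [306.0, 140.0], [308.0, 41.0]]
[[251.0, 252.0], [248.0, 170.0], [303.0, 251.0], [305.0, 170.0]]
{'time': np.float64(32.02), 'contact_force': array([0.26, 0.11, 0.96]), 'grasp_force': np.float64(0.0)}
median HSV on predicted top [ 20.  48. 228.]
median HSV on predicted top [ 20.  50. 228.]
```

```bash
python3 -c "
from plant import manip
print(manip.job_done())"
```

```text
the job is handed in; nothing more can be done
None
```

I shared out the three cartons in turn to caddy_b, caddy_a and caddy_b, so each caddy now holds two, one per bay and lowered to the floor, and handed the job in at about 32 s; the honey jar and pepper mill did not move.

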